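Shut the loose drain cock and clamp the canister lid

ROBOT

A 7-joint arm with a two-finger parallel gripper is mounted at the origin on the work surface. World frame = base frame: x ahead of the robot, y to its left, z up, the work surface at z = 0. Lengths are in mm, angles in rad, forces in N, time in s.
With the tool pointing down it reaches from about 425 to 925 mm from the base axis. Payload 6.8 kg.
Tool frame: the origin (TCP) lies at the very end of the fingers, on their centre line; the grasp point (between the pads) lies 19 mm behind it; z points along the fingers, x is the direction in which the jaws open and shut, and the axes are right-handed (so a half turn about z gives the same grasp; the last joint's range is limited). The gripper opens to 88 mm and grips with 3 to 60 N. Pads are 20 mm wide; open, the fingers measure 115 mm over their backs; the gripper's body (75 mm by 178 mm) begins 61 mm behind the grasp point.
Start: joints at [1.126, 0.477, 0.022, 1.555, -0.011, 1.109, -0.083], TCP at [223.076, -637.091, 222.664] pointing down, gripper open.
Joint ranges: [-2.96, 2.96], [-0.34, 2.1], [-1.41, 1.46], [0.24, 2.44], [-1.37, 4.51], [0.17, 1.92], [-2.96, 2.96]. Speed limits (rad/s): [2.39, 2.39, 3.14, 3.14, 3.14, 3.14, 3.14].

INTERFACE

Orientations are given as a unit quaternion [x, y, z, w].
In Python, from plant import get_state, vision, bot gives the robot as it stands. The module is installed in compiled form; this text tells all that it offers.
- The arm moves only by the tool play_rows, never from a script. Its argument "series" is a list that holds one entry, the list of rows, each a list of 7 numbers: the shift along the world's x, y, z in m, then the turn, a rotation vector about the world's x, y, z in rad, then the closure, from 0 (fully open) to 1 (shut). A call has 1 to 12 rows; each row shifts and turns the commanded pose from where the row before left it; what a row does not reach is not made up. A row lasts 1/12 s, in which the tool goes at most 41.7 mm and 7.16 degrees, less where a joint would pass 70% of its speed; a pose out of reach is approached as far as the arm can. A call with a gripper value outside its range is refused whole. The fingers move at their own pace and stop on an object; the grip force is fixed at half the most. Time passes only in rows, so rows that do not move let the fingers close. It gives the time, the measured TCP pose, the force and the opening at its end, in the units of the state.
- get_state(): the state, without advancing time (a new reading comes with each control period).
- vision.camera(name): name is "scene" or "side" or "wrist"; returns a dict with "pixels" (384x512x3 uint8, red, green, blue), "intrinsics" (3x3 intrinsics, pixels), "R" (3x3) and "t" (3): a world point X has camera coordinates R X + t. Camera axes: x right, y down, z forward; pixel columns grow to the right and rows downward; lengths in mm; the calibration is good to about 2 mm. A picture is of the moment at which its call begins. There is no depth.
- bot.finish_job(): hands the job in, once; it reports no verdict.
The state is a dict: "clock": time; "joints": joint angles; "dq": joint speeds; "joint_torque": joint torques, N m; "eef_pos": TCP position; "orientation": TCP orientation; "contact_force": force on the tool from outside, world axes, zero at the start; "torque": the same for the moment, N m; "width": finger opening in mm.
Only numpy, scipy, OpenCV 4.12 (cv2) and the standard library are available. Lean on these libraries where they do the work, as an engineer would, in place of code of your own. Each camera call takes 0.05 s, during which the arm holds its last target. There are 200 camera calls.

TASK

The brass plug of the steel canister's drain cock has worked loose: it stands proud and open. Turn its T-handle until it lies square across the drain pipe while pressing the plug down, so that it jams fully home in its tapered seat and holds; then swing the wire bail up and over the lid until it snaps past the ridge and clamps the lid. Leave the spray bottle, the paper roll and the bowl where they stand.

Things in the scene. Friction and masses are not known exactly. Their poses are not given: they have to be found in the camera images.
- canister: Steel clip-top canister, 100 mm across, fixed to the table on a 130 x 290 x 6 mm base plate. Origin: on the table under its middle, z up. A drain pipe 18 mm thick leaves its side along its +y, 65 mm above the table, passes through the valve body and ends in a down-turned spout 180 mm from the origin, its top 80 mm high.
- handle (a point): Middle of the brass T-handle bar, on the plug's axis, 124 mm above the table when the plug is fully proud. The bar is 56 mm long, 10 mm wide, 24 mm high (12 mm above and below this point) and can be pinched across its width from above. Its length is along this frame's y; the frame turns with it. Below the bar: 15 mm of stem 14 mm thick, then a collar 32 mm across.
- plug_turn (a joint): Turn of the plug (rad), counterclockwise from above positive: 0 = bar along the drain pipe (open), 1.571 = bar square across the pipe (shut). No stop at shut: it can go on to 2.4. Starts 0.1 to 0.5. Takes about 0.25 N m.
- plug_press (a joint): How far the plug is down in its taper (m): 0 = proud, 6 mm gap under its collar; 0.006 = home, collar on the valve body (hard stop). It binds: pressed (under 35 N) without turning, or turned without pressing, it hardly sinks. Turned from open towards shut under 6 to 25 N of press it sinks 6 mm per rad; turning back does not help. It stays where it is left.
- bail (a joint): Swing of the wire bail (rad): 0 = upright over the lid's middle; negative = leaning to the canister's -x side (starts -1.05 to -0.6, stays where left); 0.14 = clamped, at its stop. Swung towards the canister's +x it meets the lid's ridge near -0.1; past the crest, -0.05, it snaps to the stop. The crest takes about 3 N at the bar. Follow its rising arc: while it lies low a level push binds.
- bail_hinge (a point): Middle of the bail's hinge line, inside the canister, 100 mm above the table; the hinge line runs along the canister's y. Axes as the canister's.
- bail_bar (a point): Middle of the bail's cross bar: round wire 6 mm thick, along the canister's y, 75 mm from the hinge line, its straight part reaching 54 mm to either side. Two side arms 62 mm either side of the middle run down to the hinges.
- spray_bottle: White spray bottle, 72 mm across, 194 mm high, loose; origin under its middle. To be left alone.
- paper_roll: Paper roll standing on end, 130 mm across, 100 mm high, loose; origin under its middle. To be left alone.
- feeding_bowl: Steel feeding bowl, 130 mm across, 45 mm high, loose; origin under its middle. To be left alone.
- valve_top (a point): Middle of the flat top of the upright valve body (36 mm across), 130 mm along +y from the canister's origin, 88 mm above the table. Axes as the canister's. The plug stands in it.
- lid_top (a point): Middle of the lid's top, 174.5 mm above the table. The lid (106 mm across, rim top 145 mm above the table) rises as a cone to a boss 32 mm wide, with a low ridge across its top along the canister's y, within 14 mm of the middle.

How it is judged (in metres and radians):
On the way, in this order (a step that is already met when the one before it is completed fails the run):
1. the plug is shut and jammed home: bar square across the pipe, collar down on the valve body (value of joint plug_turn between 1.421 and 1.721 rad and value of joint plug_press above 0.0045 m), for 0.2 s.
2. the bail is past the ridge and clamps the lid (value of joint bail above 0.09 rad), for 0.2 s.
At the end, for the whole second after the job is handed in: The handle bar lies square across the drain pipe within 0.15 rad (about 9 degrees), the plug is within 1.5 mm of fully home, and the bail is past the ridge at its clamped stop (over 0.09 rad). Bystanders are at rest (all of step 1 and value of joint bail above 0.09 rad and linear speed of each of spray_bottle, paper_roll, feeding_bowl below 0.02 m/s); the robot touches nothing.
It fails at once if the spray bottle is pushed more than 30 mm or tipped (distance of spray_bottle from where it was at the start of the episode above 0.03 m or angle between spray_bottle's own z axis and vertical above 0.3 rad).
It fails at once if the paper roll is pushed more than 30 mm or tipped (distance of paper_roll from where it was at the start of the episode above 0.03 m or angle between paper_roll's own z axis and vertical above 0.3 rad).
It fails at once if the feeding bowl is pushed more than 30 mm or tipped (distance of feeding_bowl from where it was at the start of the episode above 0.03 m or angle between feeding_bowl's own z axis and vertical above 0.3 rad).
It also fails if it takes over 61 s, if anything falls off the work surface, if the arm or the gripper's body presses on something with over 40 N, if the wrist force passes 120 N, or if a joint passes its speed limit or range.

## Working session

There is one attempt and no reset: what is moved stays moved. The work goes in short steps, Python scripts to look and compute and a tool call to move; the robot and the scene stay as the last step left them, time stands still between calls to the robot, and variables do not carry over. Pictures are saved under pics/ and viewed, about 8 in all and at most 12, crops included, and the job is handed in when it is done.

Besides the shell and the picture viewer there is one more tool, called as name(argument=value, ...) on one line, values as JSON. play_rows: Moves the arm, as the interface text tells. Its arguments: {"type":"object","properties":{"series":{"type":"array","items":{"type":"array","items":{"type":"array","items":{"type":"number"}}}}},"required":["series"]}

```bash
mkdir -p pics; cat > h.py <<'E'
import numpy as np, cv2
from plant import get_state, vision, bot
def shot(n,f):
    c=vision.camera(n); p=np.ascontiguousarray(c["pixels"]); cv2.imwrite(f"pics/{f}.png",p[:,:,::-1]); 
    np.savez(f"pics/{f}.npz",p=p,K=c["intrinsics"],R=c["R"],t=c["t"]); return c
def ld(f): return dict(np.load(f"pics/{f}.npz"))
def ray(c,uv):
    K,R,t=[np.array(c[k],float) for k in (("K" if "K" in c else "intrinsics"),"R","t")]
    d=R.T@np.linalg.inv(K)@np.array([uv[0],uv[1],1.]); o=-R.T@t; return o,d
def onz(c,uv,z):
    o,d=ray(c,uv); return o+d*(z-o[2])/d[2]
def proj(c,X):
    K,R,t=[np.array(c[k],float).squeeze() for k in (("K" if "K" in c else "intrinsics"),"R","t")]
    q=K@(R@np.array(X,float)+t); return q[:2]/q[2]
def tri(c1,u1,c2,u2):
    (o1,d1),(o2,d2)=ray(c1,u1),ray(c2,u2); A=np.stack([d1,-d2],1)
    s=np.linalg.lstsq(A,o2-o1,rcond=None)[0]; a,b=o1+s[0]*d1,o2+s[1]*d2; return (a+b)/2,np.linalg.norm(a-b)
E
python3 - <<'E'
from h import *
a=shot("scene","s0");b=shot("side","d0");w=shot("wrist","w0")
for c in(a,b,w): print(-np.array(c["R"]).T@np.array(c["t"]).squeeze(), np.array(c["R"])[2])
im=np.hstack([cv2.imread("pics/s0.png"),cv2.imread("pics/d0.png")]);
im=np.vstack([cv2.imread("pics/s0.png"),cv2.imread("pics/d0.png")]); cv2.imwrite("pics/w0x.png",cv2.resize(im,(800,1200))[:600])
print(get_state())
E
```

```text
[1480.907181   -520.91442477  989.83985342] [-0.66837621  0.3279232  -0.66763734]
[  61.48474279  731.59729643 1139.66432186] [ 0.37896711 -0.56560833 -0.73244191]
[ 302.61460284 -609.06431367  384.86012795] [-0.28882899 -0.09777645 -0.95237471]
{'clock': 0.15, 'joints': array([ 1.12596148,  0.47761198,  0.0223528 ,  1.55615429, -0.0114926 ,
        1.10930308, -0.08310511]), 'dq': array([ 3.79860200e-04, -1.49917494e-03, -1.93484741e-04, -4.26899310e-03,
        1.23903380e-03,  6.19394627e-04,  1.12872396e-05]), 'joint_torque': array([ 3.07784641e-03, -5.83289015e+01,  1.53678786e+00, -2.72872210e+01,
       -5.43111947e-02,  1.44063096e-02,  7.99592294e-05]), 'eef_pos': array([ 222.87177665, -636.68341715,  221.93359345]), 'orientation': array([ 8.15603180e-01, -5.78611267e-01, -5.77969586e-04, -3.47142664e-04]), 'contact_force': array([ 0.2111047 ,  0.19688199, -0.3604345 ]), 'torque': array([ 0.03138567, -0.042107  ,  0.00608746]), 'width': 87.5588722691963}
```

View pics/s0.png

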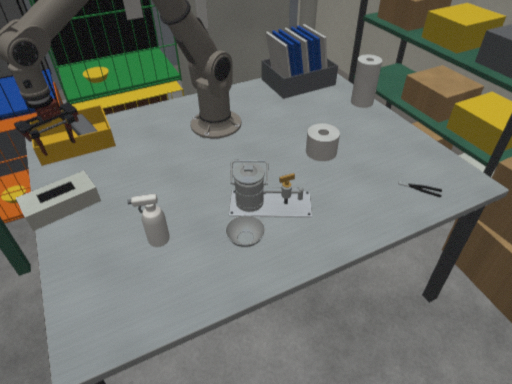

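View pics/d0.png

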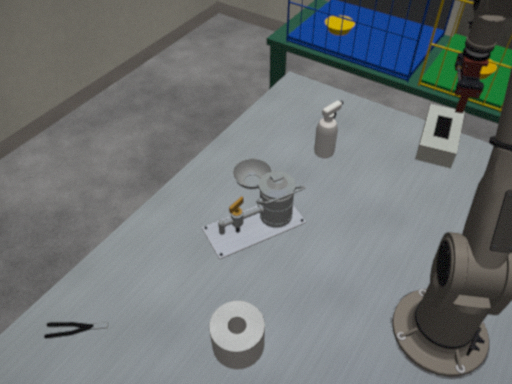

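Scene shows the canister near (250,185), brass handle (287,180), plate from (232,192) to (312,216), bowl (245,232), roll (322,142), spray bottle (152,220). The side view shows the canister at (277,200), the handle at (236,208), and the bail leaning towards the robot. Next I'll zoom in and measure the plate and handle.

```bash
python3 - <<'E'
from h import *
a,b=ld("s0"),ld("d0")
C={}
for n,c,roi in(("s",a,(215,150,110,100)),("d",b,(190,160,130,100))):
    p=c["p"]; h=cv2.cvtColor(p,cv2.COLOR_RGB2HSV); x,y,w,hh=roi
    m=cv2.inRange(h,(10,120,60),(30,255,255)); mm=np.zeros_like(m); mm[y:y+hh,x:x+w]=m[y:y+hh,x:x+w]
    v,u=np.nonzero(mm); print(n,"brass",len(u),u.mean(),v.mean(),u.min(),u.max(),v.min(),v.max())
    C[n]=(u.mean(),v.mean())
print("brass tri",tri(a,C["s"],b,C["d"]))
s=cv2.resize(a["p"][150:250,215:325,::-1],None,fx=5,fy=5,interpolation=cv2.INTER_CUBIC)
d=cv2.resize(b["p"][160:255,190:320,::-1],None,fx=6,fy=6,interpolation=cv2.INTER_CUBIC)
cv2.imwrite("pics/zs.png",s);cv2.imwrite("pics/zd.png",d)
E
```

```text
s brass 104 286.375 179.76923076923077 280 293 174 186
d brass 129 236.03875968992247 207.12403100775194 230 242 197 214
brass tri (array([608.23878483,  22.00595632, 112.60924459]), np.float64(1.4647551304552107))
```

View pics/zs.png

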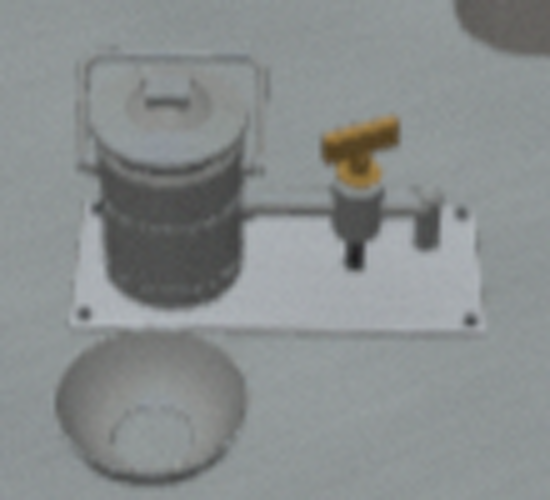

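View pics/zd.png

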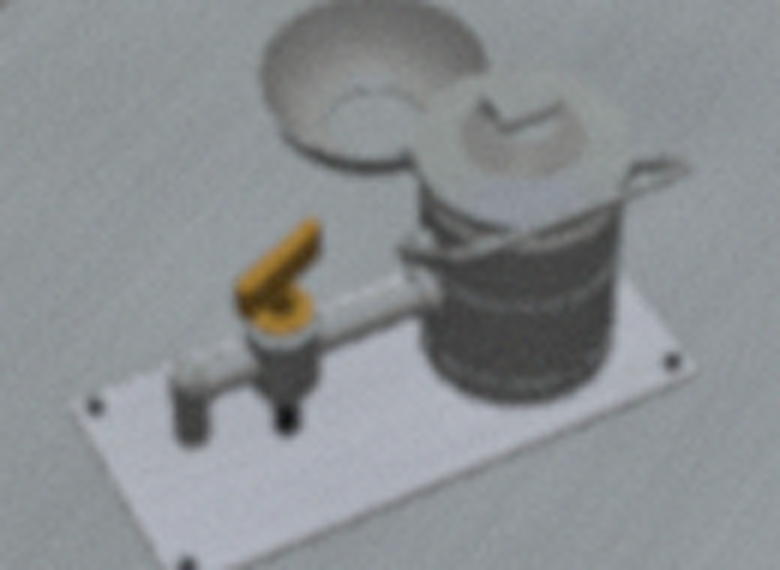

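```bash
cat > m.py <<'E'
from h import *
a,b=ld("s0"),ld("d0")
S=lambda x,y:((x+.5)/5-.5+215,(y+.5)/5-.5+150); D=lambda x,y:((x+.5)/6-.5+190,(y+.5)/6-.5+160)
E
python3 - <<'E'
from m import *
for p in((97,208),(460,214),(470,320),(84,313)): print("S screw",onz(a,S(*p),6).round(1))
for p in((96,406),(187,566),(673,361)): print("D screw",onz(b,D(*p),6).round(1))
print("ridge",tri(a,S(168,102),b,D(530,118)))
print("S bar corners tri", tri(a,S(90,60),b,D(690,165)), tri(a,S(255,62),b,D(405,243)))
print("handle ends S",[onz(a,S(*p),136).round(1) for p in((323,135),(396,120))])
print("handle ends D",[onz(b,D(*p),136).round(1) for p in((240,284),(313,222))])
E
```

```text
S screw [ 468.8 -118.2    6. ]
S screw [598.3 118.    6. ]
S screw [694.8  65.7   6. ]
S screw [ 564.9 -171.5    6. ]
D screw [695.5  64.7   6. ]
D screw [599.4 118.    6. ]
D screw [ 469.4 -119.4    6. ]
ridge (array([547.27853097, -95.65203428, 157.08529441]), np.float64(4.667011209920476))
S bar corners tri (array([ 471.86176476, -118.82071606,  148.54579045]), np.float64(2.974496366115371)) (array([546.58929154, -13.13577457, 154.50642273]), np.float64(25.920898681320224))
handle ends S [array([605.6,  -6.2, 136. ]), array([614.6,  45.5, 136. ])]
handle ends D [array([611.5,  48. , 136. ]), array([605.5,  -2.1, 136. ])]
```

```bash
python3 - <<'E'
from m import *
print("bottle",onz(a,(157,238),0).round(),onz(b,(325,150),0).round())
print("roll",onz(a,(322,150),50).round(),"bowl",onz(a,(245,232),20).round())
yc=np.array([.480,.877]);xc=np.array([.877,-.480]);o=np.array([545.9,-92.6])
print(get_state()["clock"], o+130*yc)
for th in(-.65,-.8,-.95):
  for s in(-54,54):
    X=np.r_[o+xc*75*np.sin(th)+yc*s,100+75*np.cos(th)]
    u=proj(a,X);v=proj(b,X); print(th,s,((u-[215,150])*5).round(),((v-[190,160])*6).round())
E
```

```text
bottle [ 556. -438.    0.] [ 562. -443.    0.]
roll [452. 278.  50.] bowl [ 682. -174.   20.]
0.15 [608.3   21.41]
-0.65 -54 [91. 51.] [670. 141.]
-0.65 54 [248.  53.] [468. 221.]
-0.8 -54 [92. 52.] [678. 164.]
-0.8 54 [248.  54.] [476. 244.]
-0.95 -54 [94. 55.] [685. 186.]
-0.95 54 [248.  57.] [484. 267.]
```

play_rows(series=[[[0, 0, 0.03, 0, 0, 0, 0], [0, 0.01, 0.03, 0, 0, 0, 0], [0.018, 0.03, 0.01, 0, 0, 0.08, 0], [0.018, 0.031, 0, 0, 0, 0.08, 0], [0.018, 0.031, 0, 0, 0, 0.08, 0], [0.018, 0.031, 0, 0, 0, 0.08, 0], [0.018, 0.031, 0, 0, 0, 0.08, 0], [0.018, 0.031, 0, 0, 0, 0.08, 0], [0.018, 0.031, 0, 0, 0, 0.08, 0], [0.018, 0.031, 0, 0, 0, 0.08, 0], [0.018, 0.031, 0, 0, 0, 0.08, 0], [0.018, 0.031, 0, 0, 0, 0.08, 0]]])

```text
clock: 1.15
eef_pos: [403.4, -316.4, 292.6]
orientation: [0.977, -0.213, -0.0, 0.0]
contact_force: [0.5, -0.4, 0.8]
width: 87.7
```

play_rows(series=[[[0.018, 0.031, 0, 0, 0, 0.08, 0], [0.018, 0.031, 0, 0, 0, 0.08, 0], [0.018, 0.031, 0, 0, 0, 0.08, 0], [0.018, 0.031, 0, 0, 0, 0.045, 0], [0.018, 0.031, 0, 0, 0, 0, 0], [0.018, 0.031, 0, 0, 0, 0, 0], [0.018, 0.031, 0, 0, 0, 0, 0], [0.018, 0.031, 0, 0, 0, 0, 0], [0.018, 0.031, -0.01, 0, 0, 0, 0], [0.018, 0.029, -0.01, 0, 0, 0, 0], [0.0, 0.0, -0.01, 0, 0, 0, 0], [0, 0, 0, 0, 0, 0, 0]]])

```text
clock: 2.15
eef_pos: [582.2, -7.9, 260.2]
orientation: [0.997, -0.072, -0.002, -0.0]
contact_force: [-0.4, 0.1, 0.6]
width: 87.9
```

```bash
cat > st.py <<'E'
from h import *
def st():
    s=get_state(); from scipy.spatial.transform import Rotation as Q
    R=Q.from_quat(s["orientation"]).as_matrix()
    print("t",round(s["clock"],2),"pos",s["eef_pos"].round(1),"xang",np.degrees(np.arctan2(R[1,0],R[0,0])).round(1),"tilt",R[:,2].round(3),"F",s["contact_force"].round(1),"T",s["torque"].round(2),"w",s["width"].round(1),"q",s["joints"].round(2))
    return s
if __name__=="__main__": st()
E
python3 - <<'E'
from st import *
st(); c=shot("wrist","w1"); d=ld("d0")
p=np.array(c["pixels"])
h=cv2.cvtColor(p,cv2.COLOR_RGB2HSV); m=cv2.inRange(h,(10,120,60),(30,255,255)); v,u=np.nonzero(m); print(len(u),u.min() if len(u) else 0,u.max() if len(u) else 0,v.min() if len(u) else 0,v.max() if len(u) else 0)
print(proj(c,[608.3,21.4,136]))
E
```

```text
Traceback (most recent call last):
  File "st.py", line 5, in st
    print("t",round(s["clock"],2),"pos",s["eef_pos"].round(1),"xang",np.degrees(np.arctan2(R[1,0],R[0,0])).round(1),"tilt",R[:,2].round(3),"F",s["contact_force"].round(1),"T",s["torque"].round(2),"w",s["width"].round(1),"q",s["joints"].round(2))
                                                                                                                                                                                                        ^^^^^^^^^^^^^^^^
AttributeError: 'float' object has no attribute 'round'
```

```bash
sed -i 's/s\["width"\].round(1)/round(s["width"],1)/' st.py
python3 - <<'E'
from st import *
st(); c=shot("wrist","w1")
p=np.array(c["pixels"])
h=cv2.cvtColor(p,cv2.COLOR_RGB2HSV); m=cv2.inRange(h,(10,120,60),(30,255,255)); v,u=np.nonzero(m); print(len(u),u.min() if len(u) else 0,u.max() if len(u) else 0,v.min() if len(u) else 0,v.max() if len(u) else 0)
print(proj(c,[608.3,21.4,136]))
E
```

```text
t 2.15 pos [582.2  -7.9 260.2] xang -8.3 tilt [-0.004  0.001 -1.   ] F [-0.4  0.1  0.6] T [-0.12 -0.01  0.06] w 87.9 q [ 0.32  0.34 -0.52  1.71  0.18  1.14 -0.4 ]
2977 81 511 125 383
[281.38371734 155.46839411]
```

View pics/w1.png

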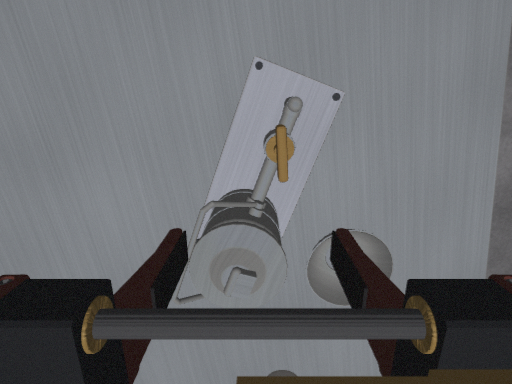

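Wrist view: bar runs from (281,126) to (284,181), collar (279,148), spout (293,104), bowl at right (350,267), screws (259,65) and (336,97). I'll fit the bar's top edge to get its angle.

```bash
python3 - <<'E'
from h import *
c=ld("w1"); p=c["p"]; h=cv2.cvtColor(p,cv2.COLOR_RGB2HSV)
m=cv2.inRange(h,(10,120,60),(30,255,255)); m[:110]=0; m[195:]=0; m[:,:255]=0; m[:,310:]=0
# long-axis rows: per row centre of the bar where the collar is absent
rows=[(v,np.nonzero(m[v])[0]) for v in range(115,190)]
rows=[(v,u.min(),u.max()) for v,u in rows if len(u)>2]; print(rows[::4],rows[-1])
pts=np.array([((l+r)/2,v) for v,l,r in rows if r-l<14 ]); 
vx,vy,x0,y0=cv2.fitLine(pts.astype(np.float32),cv2.DIST_HUBER,0,.01,.01).ravel()
f=lambda v:(x0+(v-y0)*vx/vy,v)
e=[onz(c,f(v),136) for v in(rows[0][0],rows[-1][0]+1)]; print(e,(e[0]+e[1])/2); d=e[0]-e[1]; print(np.linalg.norm(d),"bar ang",np.degrees(np.arctan2(d[1],d[0])))
s=[onz(c,q,6)[:2].round(1) for q in((259,65),(336,97))]; print("screws",s)
sp=onz(c,(293,104),80);print("spout",sp)
E
```

```text
[(125, np.int64(278), np.int64(282)), (129, np.int64(276), np.int64(285)), (133, np.int64(277), np.int64(285)), (137, np.int64(272), np.int64(287)), (141, np.int64(269), np.int64(291)), (145, np.int64(267), np.int64(292)), (149, np.int64(267), np.int64(293)), (153, np.int64(268), np.int64(292)), (157, np.int64(270), np.int64(289)), (161, np.int64(275), np.int64(286)), (165, np.int64(278), np.int64(286)), (169, np.int64(278), np.int64(286)), (173, np.int64(279), np.int64(287)), (177, np.int64(279), np.int64(287))] (180, np.int64(280), np.int64(285))
[array([610.86599954,  50.52149445, 136.        ]), array([606.66094668,  -4.54997852, 136.        ])] [608.76347311  22.98575796 136.        ]
55.231780748928735 bar ang 85.63358003283703
screws [array([600. , 119.1]), array([696.5,  64.9])]
spout [630.73232916  66.29217634  80.        ]
```

play_rows(series=[[[0.0132, 0.015, -0.01, 0, 0, 0.068, 0], [0.0132, 0.015, -0.02, 0, 0, 0, 0], [0, 0, -0.03, 0, 0, 0, 0], [0, 0, -0.03, 0, 0, 0, 0], [0, 0, -0.03, 0, 0, 0, 0], [0, 0, -0.016, 0, 0, 0, 0], [0, 0, -0.01, 0, 0, 0, 0], [0, 0, 0, 0, 0, 0, 0], [0, 0, 0, 0, 0, 0, 0]]])

```text
clock: 2.95
eef_pos: [609.9, 18.8, 117.5]
orientation: [0.999, -0.041, 0.0, 0.0]
contact_force: [0.2, -0.2, 0.1]
width: 87.8
```

```bash
python3 st.py
```

```text
t 2.95 pos [609.9  18.8 117.5] xang -4.7 tilt [ 0.001 -0.    -1.   ] F [ 0.2 -0.2  0.1] T [-0.02 -0.11 -0.02] w 87.8 q [ 0.23  0.53 -0.49  1.78  0.31  0.9  -0.48]
```

play_rows(series=[[[-0.001, 0.0035, -0.003, 0, 0, 0, 0], [0, 0, 0, 0, 0, 0, 0], [0, 0, 0, 0, 0, 0, 0.5], [0, 0, 0, 0, 0, 0, 0.8], [0, 0, 0, 0, 0, 0, 1], [0, 0, 0, 0, 0, 0, 1], [0, 0, 0, 0, 0, 0, 1], [0, 0, 0, 0, 0, 0, 1], [0, 0, 0, 0, 0, 0, 1], [0, 0, 0, 0, 0, 0, 1]]])

```text
clock: 3.78
eef_pos: [608.5, 23.4, 113.6]
orientation: [0.999, -0.04, -0.0, 0.0]
contact_force: [-0.3, 0.2, -0.1]
width: 38.0
```

```bash
python3 st.py
```

```text
t 3.78 pos [608.5  23.4 113.6] xang -4.6 tilt [-0. -0. -1.] F [-0.3  0.2 -0.1] T [-0.03 -0.07  0.07] w 38.0 q [ 0.22  0.54 -0.49  1.79  0.31  0.89 -0.49]
```

play_rows(series=[[[0, 0, 0, 0, 0, 0, 1], [0, 0, 0, 0, 0, 0, 1], [0, 0, 0, 0, 0, 0, 1], [0, 0, 0, 0, 0, 0, 1], [0, 0, 0, 0, 0, 0, 1], [0, 0, 0, 0, 0, 0, 1], [0, 0, 0, 0, 0, 0, 1], [0, 0, 0, 0, 0, 0, 1], [0, 0, -0.001, 0, 0, 0, 1], [0, 0, 0, 0, 0, 0, 1]]])

```text
clock: 4.62
eef_pos: [609.3, 23.3, 113.7]
orientation: [0.999, -0.041, 0.001, 0.0]
contact_force: [1.6, -1.2, 4.4]
width: 9.8
```

```bash
python3 st.py
```

```text
t 4.62 pos [609.3  23.3 113.7] xang -4.7 tilt [ 0.002 -0.    -1.   ] F [ 1.6 -1.2  4.4] T [-0.27 -0.59  0.04] w 9.8 q [ 0.22  0.54 -0.49  1.79  0.31  0.89 -0.49]
```

play_rows(series=[[[0, 0, -0.001, 0, 0, 0, 1], [0, 0, -0.001, 0, 0, 0, 1], [0, 0, -0.0003, 0, 0, 0.05, 1], [0, 0, -0.0003, 0, 0, 0.05, 1], [0, 0, -0.0003, 0, 0, 0.05, 1], [0, 0, -0.0003, 0, 0, 0.05, 1]]])

```text
clock: 5.12
eef_pos: [609.1, 23.4, 112.3]
orientation: [0.998, 0.06, 0.001, 0.001]
contact_force: [-3.6, -2.1, 19.2]
width: 9.7
```

```bash
python3 st.py
```

```text
t 5.12 pos [609.1  23.4 112.3] xang 6.9 tilt [ 0.002 -0.001 -1.   ] F [-3.6 -2.1 19.2] T [-0.45  0.89 -0.08] w 9.7 q [ 0.26  0.55 -0.53  1.79  0.35  0.9  -0.31]
```

play_rows(series=[[[0, 0, -0.0002, 0, 0, 0.05, 1], [0, 0, -0.0002, 0, 0, 0.05, 1], [0, 0, -0.0003, 0, 0, 0.05, 1], [0, 0, -0.0003, 0, 0, 0.05, 1], [0, 0, -0.0003, 0, 0, 0.05, 1], [0, 0, -0.0003, 0, 0, 0.05, 1]]])

```text
clock: 5.62
eef_pos: [608.7, 23.3, 110.5]
orientation: [0.978, 0.209, 0.0, 0.001]
contact_force: [-3.7, -2.7, 19.0]
width: 9.9
```

```bash
python3 st.py
```

```text
t 5.62 pos [608.7  23.3 110.5] xang 24.1 tilt [ 0.001 -0.001 -1.   ] F [-3.7 -2.7 19. ] T [-0.55  1.1  -0.09] w 9.9 q [ 0.31  0.57 -0.6   1.78  0.4   0.91 -0.05]
```

Sinking 1.8 mm per 0.3 rad, as expected. Continuing.

play_rows(series=[[[0, 0, -0.0003, 0, 0, 0.05, 1], [0, 0, -0.0003, 0, 0, 0.05, 1], [0, 0, -0.0003, 0, 0, 0.05, 1], [0, 0, -0.0003, 0, 0, 0.05, 1], [0, 0, -0.0003, 0, 0, 0.05, 1], [0, 0, -0.0003, 0, 0, 0.05, 1], [0, 0, -0.0003, 0, 0, 0.05, 1], [0, 0, -0.0003, 0, 0, 0.05, 1], [0, 0, -0.0003, 0, 0, 0.05, 1], [0, 0, -0.0003, 0, 0, 0.05, 1]]])

```text
clock: 6.45
eef_pos: [608.2, 22.8, 107.7]
orientation: [0.896, 0.444, -0.001, 0.001]
contact_force: [-9.0, -3.9, 25.4]
width: 9.4
```

```bash
python3 st.py
```

```text
t 6.45 pos [608.2  22.8 107.7] xang 52.7 tilt [-0.    -0.003 -1.   ] F [-9.  -3.9 25.4] T [-0.85  1.79 -0.23] w 9.4 q [ 0.38  0.6  -0.72  1.78  0.48  0.94  0.38]
```

play_rows(series=[[[0, 0, 0.001, 0, 0, 0, 1], [0, 0, 0, 0, 0, 0.05, 1], [0, 0, 0, 0, 0, 0.05, 1], [0, 0, 0, 0, 0, 0.05, 1], [0, 0, 0, 0, 0, 0, 1], [0, 0, 0, 0, 0, 0, 1], [0, 0, 0, 0, 0, 0, 1]]])

```text
clock: 7.03
eef_pos: [607.9, 22.6, 107.7]
orientation: [0.861, 0.509, -0.001, 0.001]
contact_force: [-4.7, -4.0, 17.3]
width: 9.7
```

```bash
python3 -c "
from st import *
st(); shot('scene','s2'); shot('side','d2')
s=cv2.resize(cv2.imread('pics/s2.png')[150:250,215:325],None,fx=5,fy=5,interpolation=cv2.INTER_CUBIC)
cv2.imwrite('pics/zs2.png',s)"
```

```text
t 7.03 pos [607.9  22.6 107.7] xang 61.2 tilt [-0.001 -0.003 -1.   ] F [-4.7 -4.  17.3] T [-0.74  1.03 -0.05] w 9.7 q [ 0.41  0.61 -0.75  1.78  0.5   0.95  0.51]
```

play_rows(series=[[[0, 0, 0.002, 0, 0, 0, 1], [0, 0, 0.0015, 0, 0, 0, 1], [0, 0, 0, 0, 0, 0, 0.7], [0, 0, 0, 0, 0, 0, 0.6], [0, 0, 0, 0, 0, 0, 0.6], [0, 0, 0, 0, 0, 0, 0.6], [0, 0, 0, 0, 0, 0, 0.6], [0, 0, 0.03, 0, 0, 0, 0.6], [0, 0, 0.04, 0, 0, 0, 0.6], [0, 0, 0.04, 0, 0, 0, 0.6], [-0.02, -0.02, 0.03, 0, 0, 0, 0.8], [0, 0, 0, 0, 0, 0, 1]]])

```text
clock: 8.13
eef_pos: [589.9, 1.6, 255.8]
orientation: [0.861, 0.508, 0.003, 0.003]
contact_force: [0.6, 0.0, -0.4]
width: 25.2
```

```bash
python3 -c "
from st import *
st(); c=shot('scene','s3'); e=shot('side','d3'); w=shot('wrist','w3')
s=cv2.resize(cv2.imread('pics/s3.png')[150:250,215:325],None,fx=4,fy=4,interpolation=cv2.INTER_CUBIC)
d=cv2.resize(cv2.imread('pics/d3.png')[160:260,190:280],None,fx=4,fy=4,interpolation=cv2.INTER_CUBIC)
cv2.imwrite('pics/z3.png',np.hstack([s,d]))"
```

```text
t 8.13 pos [589.9   1.6 255.8] xang 61.1 tilt [ 0.008 -0.002 -1.   ] F [ 0.6  0.  -0.4] T [ 0.01 -0.15 -0.03] w 25.2 q [ 0.53  0.42 -0.84  1.69  0.34  1.17  0.66]
```

View pics/z3.png

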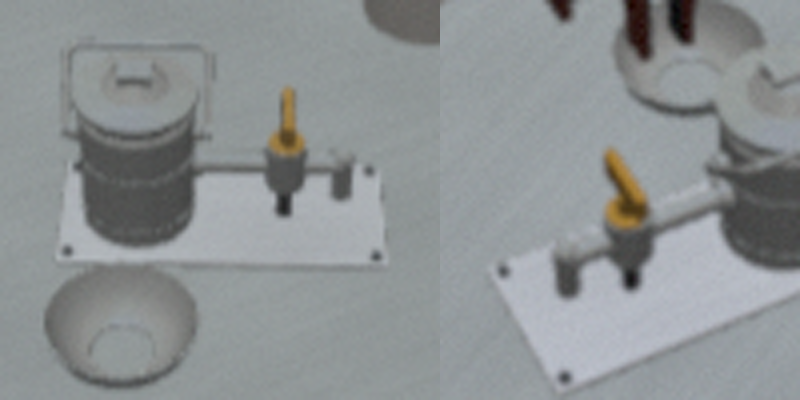

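View pics/w3.png

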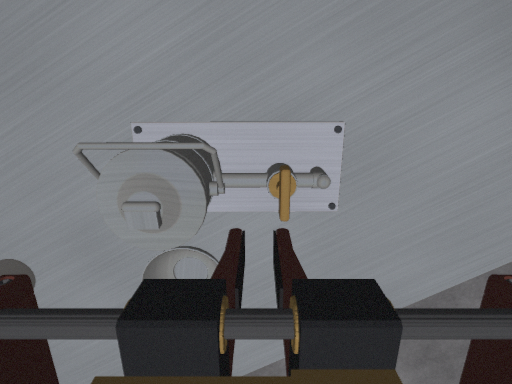

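Both views show the collar down on the body and the bar square across the pipe. In the wrist view the bar runs (285,170)–(284,220), and the bail bar (80,146)–(213,149). Now numbers for both.

```bash
python3 - <<'E'
from h import *
c=ld("w3"); p=c["p"]; h=cv2.cvtColor(p,cv2.COLOR_RGB2HSV)
m=cv2.inRange(h,(10,120,60),(30,255,255)); m[:160]=0; m[224:]=0; m[:,:262]=0; m[:,305:]=0
R=[(v,np.nonzero(m[v])[0]) for v in range(160,224)]; R=[(v,u.min(),u.max()) for v,u in R if len(u)>2]; print(R[::5])
pts=np.array([((l+r)/2,v) for v,l,r in R if r-l<13 and v>202])
vx,vy,x0,y0=cv2.fitLine(pts.astype(np.float32),cv2.DIST_HUBER,0,.01,.01).ravel()
a,b=[onz(c,(x0+(v-y0)*vx/vy,v),130) for v in(172,R[-1][0])]; d=b-a; print(a,b,"bar ang",np.degrees(np.arctan2(d[1],d[0])),"want -28.7")
s=[onz(c,q,6) for q in((138,130),(338,130),(332,206))]; e=s[1]-s[0]; print(np.array(s).round(1),"pipe",np.degrees(np.arctan2(e[1],e[0])))
yc=np.array([.480,.877]);xc=np.array([.877,-.480]);o=np.array([545.9,-92.6])
for th in(-.7,-.8,-.9,-1): print(th,[proj(c,np.r_[o+xc*75*np.sin(th)+yc*k,100+75*np.cos(th)]).round(1) for k in(-62,62)])
print("ridge",proj(c,np.r_[o,174.5]))
E
```

```text
[(166, np.int64(281), np.int64(287)), (171, np.int64(281), np.int64(289)), (176, np.int64(273), np.int64(291)), (181, np.int64(270), np.int64(294)), (186, np.int64(270), np.int64(295)), (191, np.int64(271), np.int64(293)), (196, np.int64(276), np.int64(289)), (201, np.int64(280), np.int64(288)), (206, np.int64(280), np.int64(288)), (211, np.int64(280), np.int64(288)), (216, np.int64(280), np.int64(288))]
[586.48847421  32.52218647 130.        ] [630.94454503   9.47222715 130.        ] bar ang -27.406217742823447 want -28.7
[[ 470.3 -118.6    6. ]
 [ 601.5  118.9    6. ]
 [ 697.7   66.     6. ]] pipe 61.07495569927428
-0.7 [array([ 68.2, 153.6]), array([210.2, 153.1])]
-0.8 [array([ 70.5, 146.5]), array([210.7, 145.9])]
-0.9 [array([ 73.2, 140. ]), array([211.4, 139.4])]
-1 [array([ 76.2, 134.3]), array([212.2, 133.7])]
ridge [138.7483532  212.13390843]
```

play_rows(series=[[[-0.023, -0.005, 0, 0, 0, 0, 1], [-0.023, -0.005, 0, 0, 0, 0, 1], [-0.023, -0.005, 0, 0, 0, 0, 1], [-0.023, -0.005, 0, 0, 0, 0, 1], [0, 0, -0.03, 0, 0, 0, 1], [0, 0, -0.03, 0, 0, 0, 1], [0, 0, -0.03, 0, 0, 0, 1], [0, 0, -0.01, 0, 0, 0, 1], [0, 0, 0, 0, 0, 0, 1], [0, 0, 0, 0, 0, 0, 1]]])

```text
clock: 9.12
eef_pos: [496.4, -15.8, 149.1]
orientation: [0.86, 0.51, -0.0, -0.001]
contact_force: [0.2, -0.1, 0.3]
width: 0.6
```

```bash
cat >> st.py <<'E'
    p=s["eef_pos"]; r=p[:2]-[545.9,-92.6]; print("canister frame",round(.877*r[0]-.48*r[1],1),round(.48*r[0]+.877*r[1],1),"z",round(p[2],1))
E
python3 st.py
```

```text
File "st.py", line 8
    p=s["eef_pos"]; r=p[:2]-[545.9,-92.6]; print("canister frame",round(.877*r[0]-.48*r[1],1),round(.48*r[0]+.877*r[1],1),"z",round(p[2],1))
IndentationError: unexpected indent
```

play_rows(series=[[[0, -0.0014, -0.003, 0, 0, 0, 1], [0.003, -0.0016, 0, 0, 0, 0, 1], [0.003, -0.0016, 0, 0, 0, 0, 1], [0.003, -0.0016, 0, 0, 0, 0, 1], [0.002, -0.001, 0, 0, 0, 0, 1], [0, 0, 0, 0, 0, 0, 1], [0, 0, 0, 0, 0, 0, 1]]])

```text
clock: 9.7
eef_pos: [507.4, -23.5, 146.6]
orientation: [0.86, 0.509, 0.0, -0.0]
contact_force: [-2.2, 1.8, 2.0]
width: 0.5
```

```bash
python3 - <<'E'
s=open("st.py").read().split("\n"); l=[i for i in s if "canister frame" in i][0]; s.remove(l); i=[k for k,x in enumerate(s) if "return s" in x][0]; s.insert(i,l); open("st.py","w").write("\n".join(s))
E
python3 st.py
```

```text
t 9.7 pos [507.4 -23.5 146.6] xang 61.3 tilt [-0.  0. -1.] F [-2.2  1.8  2. ] T [ 0.3   0.35 -0.01] w 0.5 q [ 0.6   0.42 -0.83  1.98  0.39  0.91  0.64]
canister frame -66.9 42.1 z 146.6
```

play_rows(series=[[[0.0035, -0.0019, 0.0033, 0, 0, 0, 1], [0.0035, -0.0019, 0.0031, 0, 0, 0, 1], [0.0041, -0.0022, 0.0031, 0, 0, 0, 1], [0.0041, -0.0022, 0.003, 0, 0, 0, 1], [0.0045, -0.0025, 0.0024, 0, 0, 0, 1], [0.0045, -0.0025, 0.0023, 0, 0, 0, 1], [0, 0, 0, 0, 0, 0, 1]]])

```text
clock: 10.28
eef_pos: [533.3, -38.0, 164.1]
orientation: [0.861, 0.509, 0.001, 0.0]
contact_force: [-0.2, 0.1, 0.3]
width: 0.4
```

```bash
python3 st.py
```

```text
t 10.28 pos [533.3 -38.  164.1] xang 61.2 tilt [ 0.002 -0.    -1.   ] F [-0.2  0.1  0.3] T [-0.02 -0.17 -0.02] w 0.4 q [ 0.61  0.43 -0.82  1.91  0.38  0.96  0.68]
canister frame -37.3 41.9 z 164.1
```

```bash
python3 -c "
from st import *
shot('scene','s4'); shot('side','d4')
s=cv2.resize(cv2.imread('pics/s4.png')[145:225,215:295],None,fx=5,fy=5,interpolation=cv2.INTER_CUBIC)
d=cv2.resize(cv2.imread('pics/d4.png')[150:230,240:320],None,fx=5,fy=5,interpolation=cv2.INTER_CUBIC)
cv2.imwrite('pics/z4.png',np.hstack([s,d]))"
```

```text
(no output)
```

View pics/z4.png

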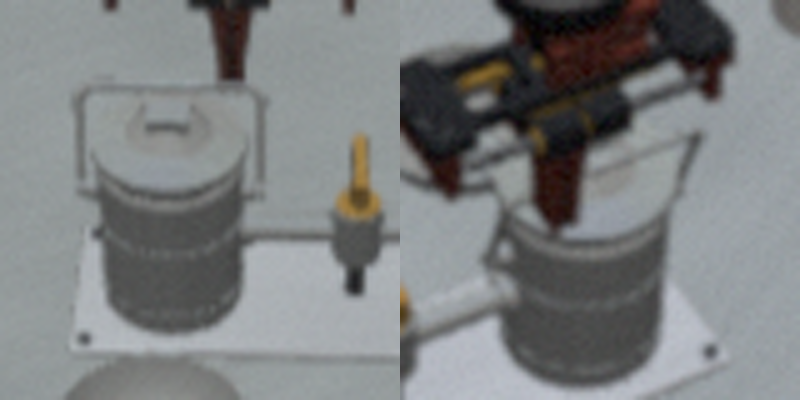

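The bail bar crosses in front of the finger at (232,88) and has risen with it, with the finger still on its outer side. Carrying on over the crest.

play_rows(series=[[[0.0044, -0.0024, 0.0013, 0, 0, 0, 1], [0.0044, -0.0024, 0.0011, 0, 0, 0, 1], [0.0033, -0.0018, 0.0006, 0, 0, 0, 1], [0.0033, -0.0018, 0.0005, 0, 0, 0, 1], [0.0033, -0.0018, 0.0004, 0, 0, 0, 1], [0, 0, 0, 0, 0, 0, 1]]])

```text
clock: 10.88
eef_pos: [549.7, -46.6, 167.2]
orientation: [0.86, 0.51, -0.001, -0.001]
contact_force: [0.1, 0.6, 1.0]
width: 0.5
```

```bash
python3 st.py
```

```text
t 10.88 pos [549.7 -46.6 167.2] xang 61.3 tilt [-0.002  0.001 -1.   ] F [0.1 0.6 1. ] T [ 0.02  0.01 -0.04] w 0.5 q [ 0.61  0.46 -0.81  1.86  0.39  0.99  0.7 ]
canister frame -18.8 42.1 z 167.2
```

play_rows(series=[[[0.0033, -0.0018, 0.0005, 0, 0, 0, 1], [0.0033, -0.0018, 0.0005, 0, 0, 0, 1], [0.0033, -0.0018, 0, 0, 0, 0, 1], [0.0033, -0.0018, 0, 0, 0, 0, 1], [0.0025, -0.0014, 0, 0, 0, 0, 1], [0, 0, 0, 0, 0, 0, 1], [0, 0, 0, 0, 0, 0, 1]]])

```text
clock: 11.47
eef_pos: [563.8, -54.7, 167.8]
orientation: [0.86, 0.51, -0.002, -0.002]
contact_force: [-10.4, 4.1, 1.5]
width: 0.3
```

```bash
python3 st.py
```

```text
t 11.47 pos [563.8 -54.7 167.8] xang 61.3 tilt [-0.006  0.001 -1.   ] F [-10.4   4.1   1.5] T [ 1.01  2.09 -0.  ] w 0.3 q [ 0.6   0.48 -0.8   1.83  0.4   1.01  0.71]
canister frame -2.5 41.9 z 167.8
```

At the stop: 11 N at x = −2.5, which corresponds to about 0.14 rad. Backing off and rising clear.

play_rows(series=[[[-0.006, 0.003, 0, 0, 0, 0, 1], [-0.009, 0.005, 0.002, 0, 0, 0, 1], [-0.009, 0.005, 0.01, 0, 0, 0, 1], [0, 0, 0.03, 0, 0, 0, 1], [0, 0, 0.03, 0, 0, 0, 1], [-0.01, 0.01, 0.03, 0, 0, 0, 1], [-0.01, 0.02, 0.02, 0, 0, 0, 1], [-0.01, 0.03, 0, 0, 0, 0, 1], [0, 0.03, 0, 0, 0, 0, 1], [0, 0.03, 0, 0, 0, 0, 1], [0, 0, 0, 0, 0, 0, 1], [0, 0, 0, 0, 0, 0, 1]]])

```text
clock: 12.47
eef_pos: [512.4, 78.9, 291.4]
orientation: [0.86, 0.511, 0.001, 0.001]
contact_force: [0.8, -1.2, 0.0]
width: 0.3
```

```bash
python3 -c "
from st import *
st(); a=shot('scene','s5'); b=shot('side','d5')
s=cv2.resize(cv2.imread('pics/s5.png')[145:245,215:315],None,fx=4,fy=4,interpolation=cv2.INTER_CUBIC)
d=cv2.resize(cv2.imread('pics/d5.png')[150:250,210:310],None,fx=4,fy=4,interpolation=cv2.INTER_CUBIC)
cv2.imwrite('pics/z5.png',np.hstack([s,d]))
yc=np.array([.480,.877]);xc=np.array([.877,-.480]);o=np.array([545.9,-92.6])
for th in(-.1,0,.14):
  print(th,[(((proj(a,X)-[215,145])*4).round(),((proj(b,X)-[210,150])*4+[400,0]).round()) for k in(-62,62) for X in [np.r_[o+xc*75*np.sin(th)+yc*k,100+75*np.cos(th)]]])
i,j=ld('s0'),ld('s5')
x=cv2.absdiff(i['p'],j['p']).max(2)
for n,(u,v,w,h) in dict(bottle=(125,185,50,65),roll=(300,118,45,45),bowl=(222,215,45,33)).items(): print(n,(x[v:v+h,u:u+w]>40).sum())
"
```

```text
t 12.47 pos [512.4  78.9 291.4] xang 61.5 tilt [ 0.003 -0.    -1.   ] F [ 0.8 -1.2  0. ] T [ 0.   -0.1  -0.02] w 0.3 q [ 0.52  0.27 -0.94  1.8   0.24  1.19  0.58]
canister frame -111.7 134.3 z 291.4
-0.1 [(array([59., 74.]), array([750.,  82.])), (array([207.,  76.]), array([596., 141.]))]
0 [(array([58., 79.]), array([745.,  75.])), (array([207.,  81.]), array([591., 134.]))]
0.14 [(array([57., 88.]), array([737.,  67.])), (array([207.,  90.]), array([584., 125.]))]
bottle 0
roll 0
bowl 0
```

View pics/z5.png

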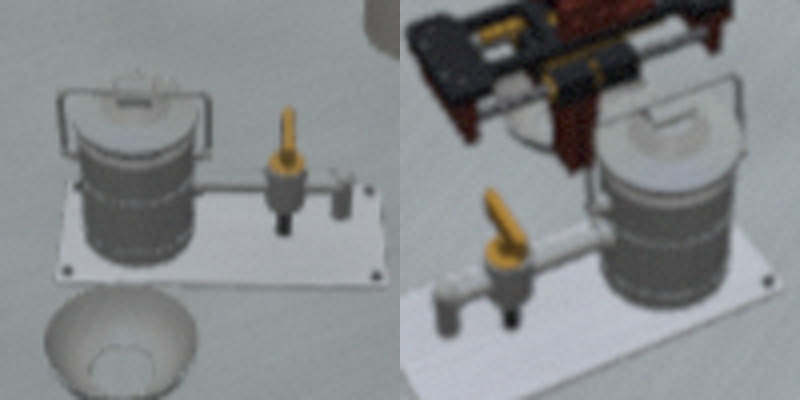

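The bail sits on the +x side of the boss (scene bar at row ~93, as predicted for 0.14). The bystanders are unchanged to the pixel and the bar is square. One last check on plug height, then hand in.

```bash
python3 - <<'E'
from h import *
def cen(c,roi):
    x,y,w,h=roi; m=cv2.inRange(cv2.cvtColor(c["p"],cv2.COLOR_RGB2HSV)[y:y+h,x:x+w],(10,120,60),(30,255,255)); v,u=np.nonzero(m); return u.mean()+x,v.mean()+y
for k in"035":
    a,b=ld("s"+k),ld("d"+k); print(k,tri(a,cen(a,(270,165,40,30)),b,cen(b,(222,190,25,32))))
bot.finish_job(); print(get_state()["clock"])
E
```

```text
0 (array([608.23878483,  22.00595632, 112.60924459]), np.float64(1.4647551304552107))
3 (array([610.65705059,  21.0090576 , 103.67689654]), np.float64(1.223728428795198))
5 (array([610.32001918,  21.26910627, 103.37216815]), np.float64(0.9063960341802109))
the job is handed in; nothing more can be done
the job is handed in; nothing more can be done
```

I turned the plug shut and pressed it home, then swung the bail over the ridge to its stop. The job was handed in at about 12.6 s; no verdict is reported back.

**Plug:** I pinched the T-handle and turned it about 1.15 rad counterclockwise under roughly 15–25 N of press.
- The tool sank about 6 mm, then stopped sinking over the last 0.15 rad while still under about 17 N.
- Afterwards the wrist image put the bar within about 1.5° of square.
- The brass centroid dropped about 9 mm between the two camera views. That disagrees with the 6 mm expected, probably because a different part of the handle faces the cameras after turning, so I take it only as a sign that the plug went down.

**Bail:** I pushed it along its arc with closed fingers.
- It met the stop with about 11 N at the position for about 0.14 rad.
- In the last scene image it lies past the ridge, where the 0.14 rad position projects. I did not make a finer measurement of its angle.

**Bystanders:** The spray bottle, paper roll and bowl showed no pixel change in the scene view. The arm ended well clear, with about 1 N of residual force reading.

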